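# Show the ear bulb's nozzle over the hand mirror

## Task

Draw the rubber ear bulb up out of its white ceramic holder and show it over the hand mirror so that the carer on the handle side of the mirror can look up its nozzle: nozzle tip about 7 cm straight above the middle of the mirror's glass, the bulb leaning about 30 degrees from upright directly away from the mirror's handle, so that the nozzle points down and towards the handle. Finish still gripping it there in the air, quite still, with the bulb touching nothing but the gripper, and leave the mirror, the holder, the tumbler, the tray and the tablet case standing and lying where they are; do not touch the mirror.

Things in the scene. Friction and masses are not known exactly. Their poses are not given: they have to be found in the camera images.
- ear_bulb: Rigid rubber ear syringe, round, 150 mm long, 60 g: dark bulb on a slim white nozzle (6 mm wide at the tip, 13 mm at its root). Upright in ear_holder, nozzle down and hidden, its 49 mm collar (z = 90 to 94 mm) on the rim, a 37 mm plug (z = 80 to 90 mm) loose inside. Origin at the nozzle's tip, z from tip to bulb top. Bulb straight and 47 mm wide from z = 111 to 127 mm (grip here), top 150 mm.
- ear_bulb_middle (a point): Point on the ear bulb's axis in the middle of the bulb's widest part, 119 mm above the nozzle's tip.
- ear_holder: White ceramic holder, loose, 380 g: upright round tube 105 mm high, 54 mm outside, 42 mm inside, foot 74 mm wide. Origin at the centre of its underside, z up. Stands left or right of the mirror, changing places with the tumbler. The bulb stands 60 mm out of its rim.
- mirror: Wooden hand mirror lying flat, glass up, loose: round head 100 mm wide, 14 mm high, with an 86 mm round glass 11 mm above the table; handle 12 mm high, up to 26 mm wide, ending 172 mm from the head's centre. Origin at the centre of the head's underside; x along the handle towards its end (roughly away from the robot), z up.
- mirror_glass (a point): Centre of the mirror's glass surface, 11 mm above the table.
- view_point (a point): Imaginary point 70 mm straight above the centre of the mirror's glass, where the nozzle's tip is wanted (moves with the mirror). Its z axis is the wanted direction of the ear bulb's z axis (tip to bulb): 30 degrees from upright, leaning away from the mirror's handle (towards the mirror's -x).
- tumbler: Clear glass tumbler, empty, upright, 105 mm high and 72 mm across the rim; to be left alone. Origin at the centre of its underside.
- tray: Small stainless steel tray lying on the table at the far left or far right corner, 110 mm (x) by 160 mm (y) by 18 mm high; to be left alone. Origin at the centre of its underside.
- tablet_case: Grey plastic tablet case with a press-button release, closed, 85 mm (x) by 130 mm (y) by 24 mm high; to be left alone. Origin at the centre of its underside.
Not all that is in view belongs to the job. What is shaped like the mirror but turquoise is not meant.

How it is judged:
By the outcome, as a careful person would: the job done as asked, in the order asked, and still so for the second after the job is handed in, while the arm keeps its last pose, push and grip.
It also fails if it takes over 40 s, if anything falls off the work surface, if the arm or the gripper's body presses on something with over 40 N, if the wrist force passes 120 N, or if a joint passes its speed limit or range.

## Robot

A 6-joint arm with a two-finger parallel gripper is mounted at the origin on the work surface. World frame = base frame: x ahead of the robot, y to its left, z up, the work surface at z = 0. Lengths are in m, angles in rad, forces in N, time in s.
With the tool pointing down it reaches from about 0.3 to 0.875 m from the base axis. Payload 6.4 kg.
Tool frame: the origin (TCP) lies at the very end of the fingers, on their centre line; the grasp point (between the pads) lies 19 mm behind it; z points along the fingers, y is the line along which they close (so a half turn about z gives the same grasp; the last joint's range is limited). The gripper opens to 85 mm and grips with 20 to 120 N. Pads are 22 mm wide; open, the fingers measure 114 mm over their backs; the gripper's body (76 mm by 85 mm) begins 54 mm behind the grasp point. The pads swing forward as they close: fully open they stand 13 mm farther back than shut.
Start: joints at [0.907, 0.181, 1.607, -0, 1.354, -0.206], TCP at [0.254, 0.516, 0.231] pointing down, gripper open.
Joint ranges: [-2.99, 2.99], [-0.89, 2.07], [0.3, 2.58], [-1.14, 4.28], [0, 2.63], [-3.12, 3.12]. Speed limits (rad/s): [2.57, 2.57, 3.01, 3.14, 3.14, 3.14].

## Interface

Orientations are given as a unit quaternion [w, x, y, z].
In Python, from bench import get_obs, optics, workorder gives the robot as it stands.
- The arm moves only by the tool jog_arm, called after "Emit:" as name(argument=value, ...), one argument or row to a line, values as JSON. Schema: {"type":"object","properties":{"moves":{"type":"array","items":{"type":"array","prefixItems":[{"type":"array","items":{"type":"number"},"minItems":3,"maxItems":3},{"type":"array","items":{"type":"number"},"minItems":3,"maxItems":3},{"type":"number"}],"minItems":3,"maxItems":3},"minItems":1,"maxItems":10},"only":{"type":"string"},"quiet":{"type":"boolean"},"lines":{"type":"string"}},"required":["moves"],"additionalProperties":false}. moves is a list of rows, 1 to 10 of them, each written [[dx, dy, dz], [rx, ry, rz], opening]: dx, dy, dz in a scale on which 1.0 is 0.75 m, then a rotation vector rx, ry, rz in a scale on which 1.0 is 90 degrees, then the opening from 0.0 (shut) to 1.0 (fully open); each row is the pose to reach, as a shift and turn from the pose commanded when the call began, along the tool's axes at that moment; what a row does not reach only later rows make up. A row lasts 1/8 s, in which the tool goes at most 0.0625 m and 0.188 rad, less where a joint would pass 70% of its speed; a pose out of reach is approached as far as the arm can. The fingers move at their own pace and stop on an object; the grip force is fixed at half the most. Time passes only in rows, so rows that do not move let the fingers close. The tool returns the time, the measured TCP pose, the force, the opening and the grip force at its end. only (a regular expression) keeps the lines of the reply that match it, lines (a string "A,B") keeps lines A to B, and quiet returns only ok. A shift or turn number past 1, either way, is cut back to 1. Input that does not fit is refused with a message, and nothing moves.
- get_obs(): the state, without advancing time (a new reading comes with each control period).
- optics.camera(name): name is "side" or "top" or "wrist"; returns (picture, depth): 384x512x3 uint8, blue, green, red; 384x512 float32, m along the optical axis (not along the pixel's ray), 0 where there is no reading.
- optics.camera_params(name): a dict with "fovy" (degrees; the focal length in pixels is half the picture's height over the tangent of half this angle, whatever the lens; pixels are square), "cx", "cy" (the principal point, pixels), "view" (4x4, takes a point from world to camera coordinates). Camera axes: x right, y up, looking along -z (the intrinsics and any distortion apply to the point x, -y, -z); pixel columns grow to the right and rows downward; lengths in m; the calibration is good to about 2 mm. A picture is of the moment at which its call begins: read the wrist's pose just before it. camera_params takes no time and is no camera call; for the wrist camera it gives the pose at the moment of the call.
- workorder.hand_in(): hands the job in; it is judged then, once.
The state is a dict: "time_s": time; "q": joint angles; "dq": joint speeds; "joint_efforts": joint torques, N m; "eef_pos": TCP position; "eef_rot": TCP orientation; "wrist_force": force on the tool from outside, world axes, zero at the start; "torque": the same for the moment, N m; "opening": opening from 0.0 (shut) to 1.0 (fully open); "grasp_force": force on a finger pad.
Only numpy, scipy, OpenCV 4.12 (cv2) and the standard library are available. Lean on these libraries where they do the work, as an engineer would, in place of code of your own. Each camera call takes 0.05 s, during which the arm holds its last target. There are 200 camera calls.

## Working session

There is one attempt and no reset: what is moved stays moved. The work goes in short steps, Python scripts to look and compute and a tool call to move; the robot and the scene stay as the last step left them, time stands still between calls to the robot, and variables do not carry over. Pictures are saved under pics/ and viewed, at most 10 in all, crops included, and the job is handed in when it is done.

```bash
ls; mkdir -p pics
```

Run:
```python
from bench import get_obs, optics
import cv2, numpy as np
o=get_obs(); print({k:np.round(v,3).tolist() for k,v in o.items()})
for n in ("side","top"):
    p,d=optics.camera(n); cv2.imwrite(f"pics/{n}0.png",p); np.save(f"pics/{n}0.npy",d); c=optics.camera_params(n); print(n,c, (d>0).mean())
```

```text
pics
{'time_s': 0.0, 'q': [0.907, 0.182, 1.608, 0.0, 1.354, -0.206], 'dq': [-0.001, 0.001, 0.001, -0.0, -0.001, 0.001], 'joint_efforts': [-0.0, -44.488, -35.133, -0.0, 0.009, -0.0], 'eef_pos': [0.254, 0.515, 0.23], 'eef_rot': [-0.0, 0.227, 0.974, -0.001], 'wrist_force': [0.724, -0.141, -0.058], 'torque': [0.02, 0.081, 0.038], 'grasp_force': 0.0, 'opening': 1.006}
side {'fovy': 56.60062720479034, 'cx': 253.43420782518746, 'cy': 188.7977070276145, 'view': array([[ 0.91544959, -0.40239463, -0.00553246, -0.45450525],
       [ 0.20379569,  0.45169407,  0.86858493, -0.21688116],
       [-0.34701493, -0.79627321,  0.49550945, -0.84844287],
       [ 0.        ,  0.        ,  0.        ,  1.        ]])} 0.9959665934244791
top {'fovy': 51.935931673246536, 'cx': 252.85000261936585, 'cy': 191.19494271544096, 'view': array([[ 0.01651181, -0.99985693, -0.00367093,  0.03393614],
       [ 0.98569685,  0.0156619 ,  0.16779874, -0.50431097],
       [-0.16771724, -0.00638909,  0.98581444, -1.07362522],
       [ 0.        ,  0.        ,  0.        ,  1.        ]])} 0.9961954752604166
```

View pics/side0.png

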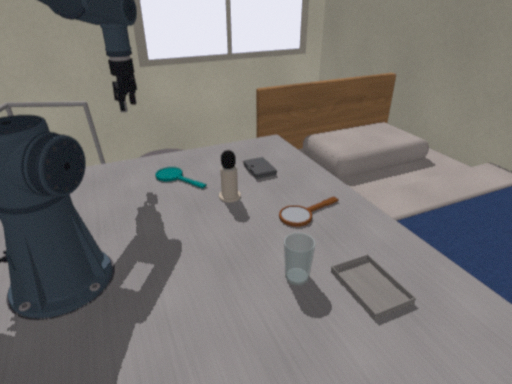

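View pics/top0.png

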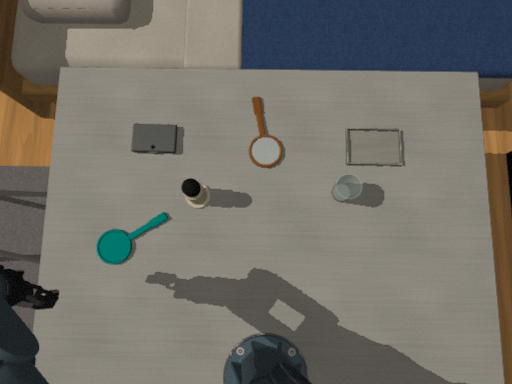

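Side view: the bulb is the dark top at (228,160) in its holder (230,190). The wooden mirror's head is at (296,215) with the handle end at (337,201), and the tumbler is at (298,258).

Top view: bulb (191,188), holder (198,197), wooden mirror head (265,151) with handle end (257,98). The turquoise decoy is at (115,245), tumbler (347,188), tray (375,147), tablet case (155,138).

Candidates for the bulb: dark blob at top (191,188) (standing in the white holder, chosen), dark gripper (25,290), grey case (155,138). Candidates for the mirror: wooden (265,151) (chosen), turquoise (115,245).

Create h.py:
```python
import numpy as np, cv2
from bench import get_obs, optics
from scipy.spatial.transform import Rotation as R
def cam(n):
    c=optics.camera_params(n); f=192/np.tan(np.radians(c["fovy"]/2)); V=c["view"]; return f,c["cx"],c["cy"],V
def ray(C,u,v):
    f,cx,cy,V=C; d=np.array([(u-cx)/f,-(v-cy)/f,-1.]); return -V[:3,:3].T@V[:3,3], V[:3,:3].T@d
def plane(C,u,v,z):
    o,d=ray(C,u,v); return o+d*(z-o[2])/d[2]
def proj(C,p):
    f,cx,cy,V=C; q=V[:3,:3]@p+V[:3,3]; return np.array([cx+f*q[0]/-q[2], cy-f*q[1]/-q[2]])
def depthpt(C,u,v,d):
    o,r=ray(C,u,v); return o+r*d
def tri(r1,r2):
    (a,d),(b,e)=r1,r2; s=np.linalg.lstsq(np.c_[d,-e],b-a,rcond=None)[0]; p,q=a+s[0]*d,b+s[1]*e
    return (p+q)/2, np.linalg.norm(p-q)
def blobs(m,amin=20):
    n,l,s,c=cv2.connectedComponentsWithStats(m.astype(np.uint8)); return [(c[i],s[i],l==i) for i in range(1,n) if s[i][4]>amin]
```

Run:
```python
from h import *
C={n:cam(n) for n in("side","top")}; I={n:cv2.imread(f"pics/{n}0.png") for n in C}; D={n:np.load(f"pics/{n}0.npy") for n in C}
roi={"side":dict(bulb=(210,140,248,180),mir=(270,190,345,232)),"top":dict(bulb=(175,172,215,212),mir=(240,85,295,175))}
out={}
for n in C:
    hsv=cv2.cvtColor(I[n],cv2.COLOR_BGR2HSV)
    H,S,Vv=[hsv[...,i].astype(int) for i in range(3)]
    for k,(a,b,c,d) in roi[n].items():
        w=np.zeros(H.shape,bool); w[b:d,a:c]=1
        m=w&((Vv<45) if k=="bulb" else ((H<20)&(S>110)))
        bl=max(blobs(m),key=lambda t:t[1][4]); out[n,k]=bl[2]
        print(n,k,bl[0].round(1),bl[1], np.median(D[n][bl[2]]))
        ys,xs=np.nonzero(bl[2]); P=np.array([depthpt(C[n],x,y,D[n][y,x]) for x,y in zip(xs,ys)])
        print("  depth pts mean",P.mean(0).round(3),"min",np.percentile(P,3,axis=0).round(3),"max",np.percentile(P,97,axis=0).round(3))
        if k=="mir":
            # glass hole
            cs,hh=cv2.findContours(bl[2].astype(np.uint8),cv2.RETR_CCOMP,cv2.CHAIN_APPROX_NONE)
            i=max((i for i in range(len(cs)) if hh[0][i][3]>=0),key=lambda i:cv2.contourArea(cs[i]))
            pts=np.array([plane(C[n],x,y,.012)[:2] for x,y in cs[i][:,0]])
            (c0,r0)=cv2.minEnclosingCircle(pts.astype(np.float32)); e=cv2.fitEllipse(cs[i]); print("  glass",np.round(c0,4),round(r0,4),e, "ell centre",plane(C[n],*e[0],.011).round(4))
            out[n,'e']=e[0]
            far=P[P[:,0]>np.percentile(P[:,0],95)]; print("  handle end",far.mean(0).round(3))
p,g=tri(ray(C["side"],*out["side","e"]),ray(C["top"],*out["top","e"])); print("glass tri",p.round(4),g)
c=[blobs(out[n,"bulb"])[0][0] for n in("side","top")]
p,g=tri(ray(C["side"],*c[0]),ray(C["top"],*c[1])); print("bulb tri",p.round(4),g)
```

```text
side bulb [227.9 159.6] [222 151  13  18 193] 1.0964872
  depth pts mean [0.491 0.18  0.143] min [0.477 0.178 0.116] max [0.511 0.197 0.163]
side mir [310.5 211.4] [279 197  59  30 277] 1.0914066
  depth pts mean [ 0.684 -0.006  0.015] min [ 0.587 -0.044  0.003] max [0.792 0.035 0.015]Traceback (most recent call last):
  File "<stdin>", line 18, in <module>
ValueError: max() iterable argument is empty
```

Run:
```python
import cv2,numpy as np
a=cv2.imread("pics/side0.png")[140:240,200:350]; b=cv2.imread("pics/top0.png")[85:215,170:300]
a=cv2.resize(a,(600,400),interpolation=cv2.INTER_CUBIC)[:, :390]; b=cv2.resize(b,(400,400),interpolation=cv2.INTER_CUBIC)
cv2.imwrite("pics/crop1.png",np.hstack([a,b]))
```

```text
(no output)
```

View pics/crop1.png

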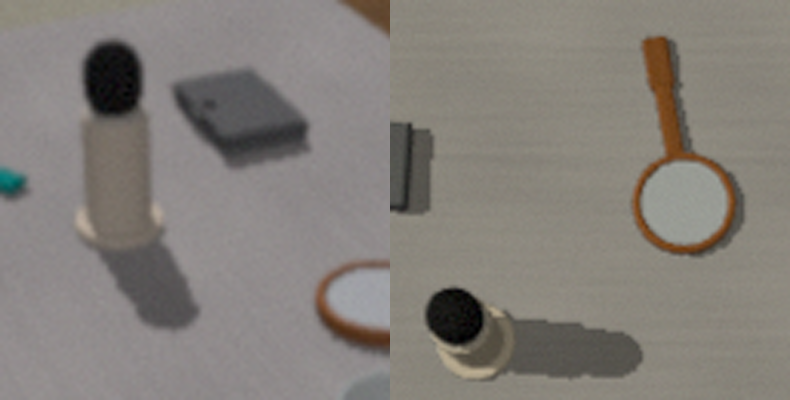

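The crop confirms the choice: a dark bulb standing in the cream round holder (left, and bottom of the right half), and a wooden mirror with its glass up and its handle pointing away.

Run:
```python
from h import *
C={n:cam(n) for n in("side","top")}; I={n:cv2.imread(f"pics/{n}0.png") for n in C}; D={n:np.load(f"pics/{n}0.npy") for n in C}
roi={"side":dict(bulb=(210,140,248,180),mir=(270,190,345,232)),"top":dict(bulb=(175,172,215,212),mir=(240,85,295,175))}
G={};B={}
for n in C:
    hsv=cv2.cvtColor(I[n],cv2.COLOR_BGR2HSV).astype(int); H,S,V=hsv[...,0],hsv[...,1],hsv[...,2]
    for k,(a,b,c,d) in roi[n].items():
        w=np.zeros(H.shape,bool); w[b:d,a:c]=1
        m=w&((V<45) if k=="bulb" else ((H<20)&(S>90)))
        bl=max(blobs(m),key=lambda t:t[1][4])
        if k=="bulb": B[n]=bl[0]; continue
        m2=cv2.morphologyEx(bl[2].astype(np.uint8),cv2.MORPH_CLOSE,np.ones((3,3)))
        cs,_=cv2.findContours(m2,cv2.RETR_EXTERNAL,cv2.CHAIN_APPROX_NONE); c=max(cs,key=cv2.contourArea)[:,0]
        P=np.array([plane(C[n],x,y,.013)[:2] for x,y in c]); np.save(f"pics/m_{n}.npy",P)
        head=P[P[:,0]<P[:,0].min()+.075]
        A=np.c_[2*head,np.ones(len(head))]; s=np.linalg.lstsq(A,(head**2).sum(1),rcond=None)[0]; r=np.sqrt(s[2]+s[0]**2+s[1]**2)
        G[n]=proj(C[n],np.array([s[0],s[1],.014])); 
        hd=P[P[:,0]>s[0]+.08]; e=P[P[:,0]>P[:,0].max()-.006].mean(0); v=hd.mean(0)-s[:2]
        print(n,"head",s[:2].round(4),"r",r.round(4),"end",e.round(3),np.linalg.norm(e-s[:2]).round(3),"yaw",np.degrees(np.arctan2(v[1],v[0])).round(1),np.degrees(np.arctan2(*(e-s[:2])[::-1])).round(1))
p,g=tri(ray(C["side"],*G["side"]),ray(C["top"],*G["top"])); print("head tri",p.round(4),g.round(4))
p,g=tri(ray(C["side"],*B["side"]),ray(C["top"],*B["top"])); print("bulb tri",p.round(4),g.round(4),B)
```

```text
side head [ 0.6267 -0.0053] r 0.0444 end [0.796 0.03 ] 0.173 yaw 11.6 11.7
top head [0.6316 0.0078] r 0.0486 end [0.797 0.038] 0.169 yaw 10.8 10.3
head tri [0.6345 0.0075 0.0039] 0.0002
bulb tri [0.4975 0.203  0.1324] 0.003 {'side': array([227.88082902, 159.61139896]), 'top': array([190.81027668, 187.36758893])}
```

Add to h.py:
```python
def rows(pos,rot):
    "shift and rotvec, tool axes, from measured pose to goal"
    o=get_obs(); w=o["eef_rot"]; T=R.from_quat([w[1],w[2],w[3],w[0]]); p=np.array(o["eef_pos"])
    return T.inv().apply(np.array(pos)-p).round(4), (T.inv()*rot).as_rotvec().round(4)
def tool(zdir,ydir):
    z=np.array(zdir,float); z/=np.linalg.norm(z); y=np.array(ydir,float); y-=z*(y@z); y/=np.linalg.norm(y)
    return R.from_matrix(np.c_[np.cross(y,z),y,z])
```

Run:
```python
from h import *
o=get_obs(); w=o["eef_rot"]; T=R.from_quat([w[1],w[2],w[3],w[0]]); print(T.as_matrix().round(3))
C=cam("wrist"); V=C[3]; M=V[:3,:3].T; print("cam pos in tool",T.inv().apply(-M@V[:3,3]-o["eef_pos"]).round(3),"look",T.inv().apply(-M[:,2]).round(3),"right",T.inv().apply(M[:,0]).round(3),C[:3])
ps=np.radians(10.8); hx=np.array([np.cos(ps),np.sin(ps),0]); side=np.array([-hx[1],hx[0],0])
for s in(1,-1): print(s,rows([.4975,.203,.29],tool([0,0,-1],s*side)))
```

```text
[[-0.897  0.442 -0.001]
 [ 0.442  0.897 -0.001]
 [ 0.    -0.002 -1.   ]]
cam pos in tool [ 0.079 -0.    -0.143] look [-0.311  0.     0.951] right [0.001 1.    0.   ] (np.float64(320.06350769580547), 251.03948588441642, 188.35309125720687)
1 (array([-0.3567, -0.1726, -0.0594]), array([-0.0014, -0.0008, -0.6462]))
-1 (array([-0.3567, -0.1726, -0.0594]), array([-1.1000e-03,  1.8000e-03,  2.4954e+00]))
```

The rows are not in the units I measure in: shifts go in shares of 0.75 m and turns go in shares of 90 degrees. I convert before sending: -0.3567 m is -0.4756, -0.29 m is -0.3867, -0.646 rad is -0.4113.

Emit:
jog_arm(
  moves=[
    [[-0.06,-0.0293,-0.0667],[0,0,0],1],
    [[-0.12,-0.0573,-0.0787],[0,0,-0.0955],1],
    [[-0.1867,-0.0907,-0.0787],[0,0,-0.191],1],
    [[-0.2533,-0.1227,-0.0787],[0,0,-0.2865],1],
    [[-0.32,-0.1547,-0.0787],[0,0,-0.3501],1],
    [[-0.3867,-0.1867,-0.0787],[0,0,-0.4113],1],
    [[-0.44,-0.2133,-0.0787],[0,0,-0.4113],1],
    [[-0.4756,-0.2301,-0.0792],[0,0,-0.4113],1],
    [[-0.4756,-0.2301,-0.0792],[0,0,-0.4113],1],
    [[-0.4756,-0.2301,-0.0792],[0,0,-0.4113],1],
  ],
)

```text
time_s: 1.35
eef_pos: [0.4972, 0.2038, 0.2903]
eef_rot: [-0.001, -0.094, 0.996, 0.0]
wrist_force: [0.8, -1.1, -0.3]
opening: 1.002
grasp_force: 0.0
```

Run:
```python
from h import *
o=get_obs(); print(o["q"],o["eef_pos"],o["eef_rot"],np.abs(o["dq"]).max())
C=cam("wrist"); p,d=optics.camera("wrist"); cv2.imwrite("pics/w1.png",p); np.save("pics/w1d.npy",d); np.save("pics/w1V.npy",C[3])
```

```text
[ 1.67609624e-01  5.17554987e-02  1.62974525e+00  4.56494216e-04
  1.46110714e+00 -1.59139517e+00] [0.49722709 0.20375037 0.29029567] [-5.22905849e-04 -9.39403989e-02  9.95577668e-01  1.88971151e-04] 0.018526724941605524
```

View pics/w1.png

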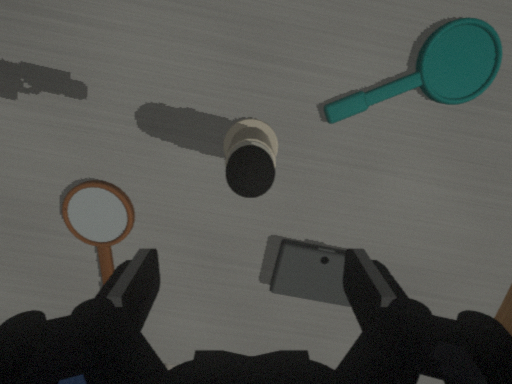

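The wrist view shows the bulb at (250,170) on its holder (250,145), the wooden mirror at (98,213) with its handle downwards, and the case at (310,270). The turquoise decoy is at (460,60).

Run:
```python
from h import *
I=cv2.imread("pics/w1.png"); D=np.load("pics/w1d.npy"); f,cx,cy,_=cam("wrist"); C=(f,cx,cy,np.load("pics/w1V.npy"))
hsv=cv2.cvtColor(I,cv2.COLOR_BGR2HSV).astype(int); H,S,V=hsv[...,0],hsv[...,1],hsv[...,2]
w=np.zeros(H.shape,bool); w[135:205,215:285]=1
m=max(blobs(w&(V<40)),key=lambda t:t[1][4]); print("bulb",m[0],m[1])
ys,xs=np.nonzero(m[2]); P=np.array([depthpt(C,x,y,D[y,x]) for x,y in zip(xs,ys)])
P=P[(P[:,2]>.11)&(P[:,2]<.18)]
print("top z",np.percentile(P[:,2],[50,90,99]).round(4),"top xy",P[P[:,2]>np.percentile(P[:,2],85)].mean(0).round(4),"ext",np.percentile(P,[1,99],axis=0).round(4).tolist())
# sphere fit to the cap
A=np.c_[2*P,np.ones(len(P))]; s=np.linalg.lstsq(A,(P**2).sum(1),rcond=None)[0]; print("sphere",s[:3].round(4),np.sqrt(s[3]+(s[:3]**2).sum()).round(4))
c=cam("top"); print("tri with top view",[np.round(v,4) for v in tri(ray(C,*m[0]),ray(c,190.8,187.4))])
# holder: depth points below the bulb, cream
w=np.zeros(H.shape,bool); w[110:205,210:290]=1
hm=w&(H<30)&(S>25)&(V>110)&~m[2]; q=[b for b in blobs(hm)]; print([(b[0].round(1),b[1].tolist()) for b in q])
# mirror
w=np.zeros(H.shape,bool); w[170:290,50:150]=1
mm=max(blobs(w&(H<20)&(S>80)&(V>50)),key=lambda t:t[1][4]); cs,_=cv2.findContours(cv2.morphologyEx(mm[2].astype(np.uint8),cv2.MORPH_CLOSE,np.ones((3,3))),cv2.RETR_EXTERNAL,cv2.CHAIN_APPROX_NONE)
c1=max(cs,key=cv2.contourArea)[:,0]; Q=np.array([plane(C,x,y,.013)[:2] for x,y in c1])
h=Q[Q[:,0]<Q[:,0].min()+.08]; A=np.c_[2*h,np.ones(len(h))]; s=np.linalg.lstsq(A,(h**2).sum(1),rcond=None)[0]; print("mirror",s[:2].round(4),np.sqrt(s[2]+s[0]**2+s[1]**2).round(4))
print("mirror tri",[np.round(v,4) for v in tri(ray(C,*proj(C,np.array([s[0],s[1],.013]))),ray(c,*proj(c,np.array([.6316,.0078,.013]))))])
print("glass depth z",depthpt(C,98,213,np.median(D[208:218,93:103])).round(4))
hd=Q[Q[:,0]>s[0]+.06]; v=hd.mean(0)-s[:2]; print("yaw",np.degrees(np.arctan2(v[1],v[0])).round(1))
```

```text
bulb [249.64270941 170.9901758 ] [ 226  145   48   52 1934]
top z [0.1591 0.1643 0.1658] top xy [0.4972 0.2024 0.1647] ext [[0.4745, 0.181, 0.1306], [0.5147, 0.2216, 0.1658]]
sphere [0.4978 0.2025 0.1413] 0.024
tri with top view [array([0.4933, 0.2008, 0.1507]), np.float64(0.0015)]
[(array([264.3, 136.3]), [239, 119, 40, 48, 509])]
mirror [0.6324 0.0085] 0.0496
mirror tri [array([0.6323, 0.008 , 0.0123]), np.float64(0.0011)]
glass depth z [0.6318 0.0075 0.0112]
yaw 9.4
```

In the tool's units: 0.178 m is 0.2373, -0.0014 m is -0.0019.

Emit:
jog_arm(
  moves=[
    [[0,-0.0019,0.0533],[0,0,0],1],
    [[0,-0.0019,0.12],[0,0,0],1],
    [[0,-0.0019,0.1733],[0,0,0],1],
    [[0,-0.0019,0.2133],[0,0,0],1],
    [[0,-0.0019,0.2373],[0,0,0],1],
    [[0,-0.0019,0.2373],[0,0,0],1],
    [[0,-0.0019,0.2373],[0,0,0],1],
  ],
)

```text
time_s: 2.28
eef_pos: [0.499, 0.2024, 0.1141]
eef_rot: [0.001, -0.094, 0.996, 0.0]
wrist_force: [0.5, 0.3, -0.2]
opening: 0.995
grasp_force: 0.0
```

Run:
```python
from h import *
p,d=optics.camera("wrist"); q,_=optics.camera("side"); cv2.imwrite("pics/w2.png",np.hstack([p[::1,100:420],cv2.resize(q[100:220,170:290],(384,384))]))
```

```text
(no output)
```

View pics/w2.png

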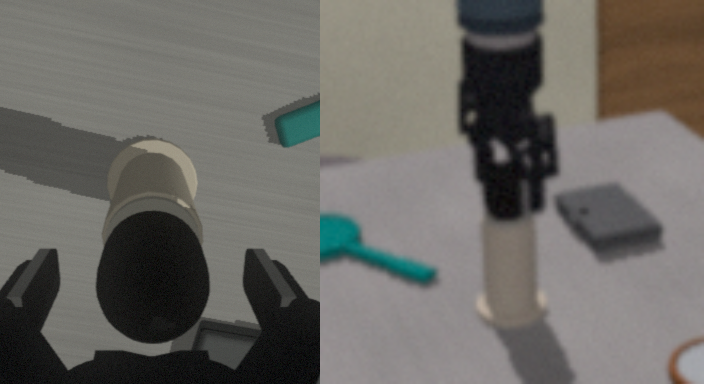

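The bulb (centre at column 153) sits midway between the fingers (inner edges 60 and 243). Both fingertips are just above the holder rim.

Emit:
jog_arm(
  moves=[
    [[0,0,0],[0,0,0],0.6],
    [[0,0,0],[0,0,0],0.5],
    [[0,0,0],[0,0,0],0.3],
    [[0,0,0],[0,0,0],0],
    [[0,0,0],[0,0,0],0],
    [[0,0,0],[0,0,0],0],
    [[0,0,0],[0,0,0],0],
    [[0,0,0],[0,0,0],0],
  ],
)

```text
time_s: 3.38
eef_pos: [0.4987, 0.2021, 0.1134]
eef_rot: [0.001, -0.094, 0.996, 0.0]
wrist_force: [-1.2, 0.7, 5.0]
opening: 0.531
grasp_force: 61.3
```

In the tool's units: -0.05 m is -0.0667, -0.035 m is -0.0467.

Emit:
jog_arm(
  moves=[
    [[0,0,-0.0067],[0,0,0],0],
    [[0,0,-0.016],[0,0,0],0],
    [[0,0,-0.0267],[0,0,0],0],
    [[0,0,-0.0467],[0,0,0],0],
    [[0,0,-0.0667],[0,0,0],0],
    [[0,0,-0.0667],[0,0,0],0],
  ],
)

```text
time_s: 4.12
eef_pos: [0.4994, 0.2022, 0.1648]
eef_rot: [0.002, -0.094, 0.996, 0.0]
wrist_force: [-0.0, 1.7, -0.9]
opening: 0.532
grasp_force: 61.3
```

Run:
```python
from h import *
q,_=optics.camera("side"); p,d=optics.camera("wrist"); cv2.imwrite("pics/w3.png",np.hstack([p[:,100:420],cv2.resize(q[100:220,170:290],(384,384))]))
```

```text
(no output)
```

View pics/w3.png

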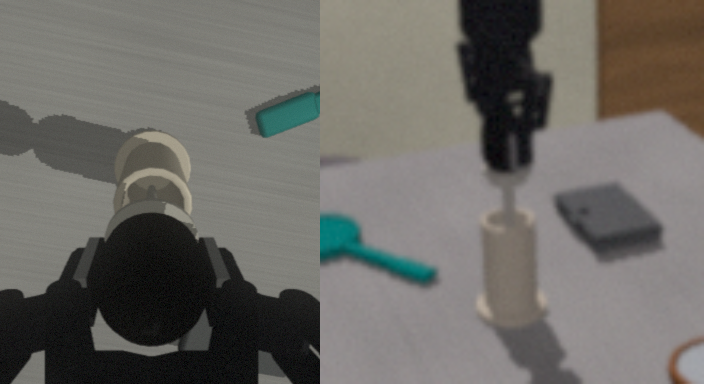

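The bulb is out of the bore with its nozzle still partly in. The holder stands unmoved, so I lift on.

In the tool's units: -0.12 m is -0.16, -0.1 m is -0.1333.

Emit:
jog_arm(
  moves=[
    [[0,0,-0.04],[0,0,0],0],
    [[0,0,-0.0933],[0,0,0],0],
    [[0,0,-0.1333],[0,0,0],0],
    [[0,0,-0.16],[0,0,0],0],
    [[0,0,-0.16],[0,0,0],0],
  ],
)

```text
time_s: 4.85
eef_pos: [0.4988, 0.2021, 0.2837]
eef_rot: [0.001, -0.094, 0.996, 0.0]
wrist_force: [0.3, 0.1, -0.8]
opening: 0.529
grasp_force: 61.4
```

Run:
```python
from h import *
# yaw from handle centreline, top view
P=np.load("pics/m_top.npy"); c=np.array([.632,.008]); u=np.array([np.cos(.19),np.sin(.19)]); n=np.array([-u[1],u[0]])
s=(P-c)@u; t=(P-c)@n; k=(s>.065)&(s<.163)
mid=[(x,(t[k&(abs(s-x)<.006)].max()+t[k&(abs(s-x)<.006)].min())/2) for x in np.arange(.075,.16,.01)]
a=np.polyfit(*np.array(mid).T,1); print("yaw",np.degrees(.19+np.arctan(a[0])),a, "through centre:",np.degrees(.19+np.mean([m/x for x,m in mid])))
for psd in(10.6,):
    ps=np.radians(psd); hx=np.array([np.cos(ps),np.sin(ps),0]); side=np.array([-hx[1],hx[0],0]); ub=np.cos(np.pi/6)*np.array([0,0,1])-.5*hx
    print(rows(np.array([.632,.008,.141])+.0984*ub,tool(-ub,side)))
```

```text
yaw 10.436739081331757 [-0.0078447   0.00079255] through centre: 10.854489003131958
(array([-0.0452, -0.2154,  0.0577]), array([ 0.0008, -0.5211,  0.0032]))
```

In the tool's units: -0.2154 m is -0.2872, -0.195 m is -0.26, -0.5211 rad is -0.3317.

Emit:
jog_arm(
  moves=[
    [[-0.0067,-0.0467,0],[0,0,0],0],
    [[-0.0133,-0.1067,0],[0,-0.0637,0],0],
    [[-0.0267,-0.1667,0],[0,-0.1401,0],0],
    [[-0.04,-0.22,0.0133],[0,-0.2165,0],0],
    [[-0.0533,-0.26,0.04],[0,-0.2801,0.0019],0],
    [[-0.0603,-0.2872,0.06],[0,-0.3317,0.002],0],
    [[-0.0603,-0.2872,0.0769],[0.0005,-0.3317,0.002],0],
    [[-0.0603,-0.2872,0.0769],[0.0005,-0.3317,0.002],0],
    [[-0.0603,-0.2872,0.0769],[0.0005,-0.3317,0.002],0],
  ],
)

```text
time_s: 5.98
eef_pos: [0.5832, -0.0004, 0.2255]
eef_rot: [0.257, -0.09, 0.962, 0.024]
wrist_force: [0.1, -0.4, 0.1]
opening: 0.533
grasp_force: 61.4
```

Run:
```python
from h import *
o=get_obs();print(np.round(o["q"],3))
L=[]
for n in("side","top","wrist"):
    C=cam(n); p,d=optics.camera(n); cv2.imwrite(f"pics/{n}4.png",p); np.save(f"pics/{n}4d.npy",d); np.save(f"pics/{n}4V.npy",C[3])
    tip=proj(C,np.array([.632,.008,.141])); print(n,tip)
    u,v=(tip.astype(int)) if n!="wrist" else (256,192); u,v=np.clip(u,50,460),np.clip(v,60,320)
    L.append(cv2.resize(p[v-60:v+60,u-50:u+50],(265,318)) if n!="wrist" else cv2.resize(p,(265,318)))
cv2.imwrite("pics/all4.png",np.hstack(L))
```

```text
[-0.348 -0.109  2.008  0.356  0.816 -2.294]
side [296.06325812 175.30459606]
top [266.43228827 137.23938859]
wrist [250.8345084  189.47146025]
```

View pics/all4.png

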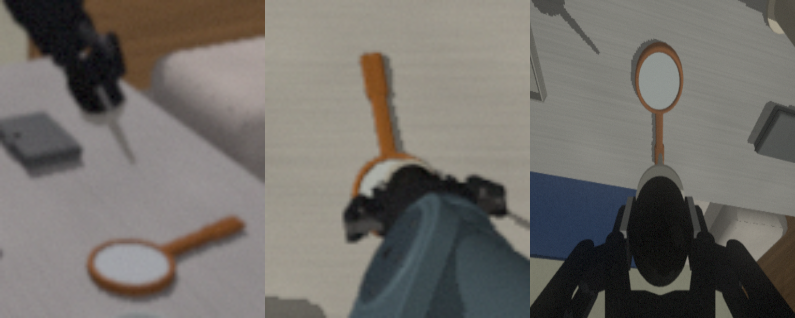

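The side view shows the nozzle tip at about (296,176), as predicted. In the wrist view the mirror's handle and head line up with the bulb. The bulb touches nothing but the gripper. Next I check the nozzle's line and tip numerically.

Run:
```python
from h import *
f,cx,cy,_=cam("side"); C=(f,cx,cy,np.load("pics/side4V.npy")); I=cv2.imread("pics/side4.png").astype(int); D=np.load("pics/side4d.npy")
I0=cv2.imread("pics/side0.png").astype(int); D0=np.load("pics/side0.npy")
ps=np.radians(10.6); hx=np.array([np.cos(ps),np.sin(ps),0]); ub=np.cos(np.pi/6)*np.array([0,0,1])-.5*hx
o=get_obs(); w=o["eef_rot"]; T=R.from_quat([w[1],w[2],w[3],w[0]]); tz=T.apply([0,0,1]); print("tool tilt",np.degrees(np.arccos(-tz[2])).round(2),"az",np.degrees(np.arctan2(tz[1],tz[0])).round(2))
m=(D>0)&(D<D0-.03); 
for v in range(158,180):
    x=np.nonzero(m[v,280:305])[0]+280
    diff=np.abs(I[v,280:305]-I0[v,280:305]).sum(1)
    if len(x): 
        d=np.median(D[v,x]); print(v,x.min(),x.max(),x.mean().round(1),depthpt(C,x.mean(),v,d).round(4))
t0=np.array(o["eef_pos"])+.0984*tz
print("pred",[proj(C,t0-k*tz).round(1).tolist() for k in(0,.02,.04,.06)],t0.round(4))
f,cx,cy,_=cam("wrist"); W=(f,cx,cy,np.load("pics/wrist4V.npy")); hsv=cv2.cvtColor(cv2.imread("pics/wrist4.png"),cv2.COLOR_BGR2HSV).astype(int)
mk=(hsv[...,0]<20)&(hsv[...,1]>80)&(hsv[...,2]>50); mk[:,:180]=0; mk[:,320:]=0; mk[205:]=0
b=max(blobs(mk),key=lambda t:t[1][4]); cs,_=cv2.findContours(cv2.morphologyEx(b[2].astype(np.uint8),cv2.MORPH_CLOSE,np.ones((3,3))),cv2.RETR_EXTERNAL,cv2.CHAIN_APPROX_NONE)
Q=np.array([plane(W,x,y,.013)[:2] for x,y in max(cs,key=cv2.contourArea)[:,0]])
h=Q[Q[:,0]<Q[:,0].min()+.08]; s=np.linalg.lstsq(np.c_[2*h,np.ones(len(h))],(h**2).sum(1),rcond=None)[0]; c=s[:2]; print("mirror",c.round(4),np.sqrt(s[2]+c@c).round(4))
k=(Q-c)@hx[:2]; t=(Q-c)@np.array([-hx[1],hx[0]])
mid=[(x,(t[abs(k-x)<.006].max()+t[abs(k-x)<.006].min())/2) for x in np.arange(.065,k.max()-.012,.01)]; print("handle mids",np.round(mid,4).tolist(),"yaw",10.6+np.degrees(np.mean([b/a for a,b in mid])))
```

```text
tool tilt 29.92 az 10.6
158 280 291 285.5 [ 0.5821 -0.0163  0.2142]
159 280 290 285.0 [ 0.5799 -0.0178  0.2124]
160 280 290 285.0 [ 0.5794 -0.0188  0.21  ]
161 281 290 285.5 [ 0.586  -0.0099  0.2021]
162 287 291 289.0 [ 0.6015 -0.0017  0.1926]
163 288 291 289.5 [ 0.6036 -0.001   0.1889]
164 288 291 289.5 [ 0.6033 -0.0018  0.1863]
165 289 292 290.5 [ 6.074e-01 -5.000e-04  1.819e-01]
166 289 292 290.5 [6.079e-01 1.000e-04 1.785e-01]
167 290 293 291.5 [0.6111 0.     0.1748]
168 291 293 292.0 [0.6144 0.0026 0.1699]
169 291 294 292.5 [0.6154 0.0014 0.1672]
170 292 294 293.0 [0.6173 0.0015 0.1637]
171 292 295 293.5 [0.6208 0.0044 0.1586]
172 293 295 294.0 [0.6219 0.0033 0.1558]
173 294 295 294.5 [0.6241 0.004  0.1519]
174 294 296 295.0 [0.6273 0.0064 0.1469]
175 295 296 295.5 [0.6272 0.0032 0.1453]
176 295 296 295.5 [0.6302 0.0078 0.1393]
pred [[295.9, 175.4], [293.4, 170.8], [290.9, 166.1], [288.4, 161.2]] [0.6316 0.0085 0.1407]
mirror [0.6304 0.0057] 0.049
handle mids [[0.065, 0.0003], [0.075, 0.0003], [0.085, 0.0003], [0.095, -0.0004], [0.105, -0.0004], [0.115, 0.0003], [0.125, 0.0003], [0.135, 0.0003], [0.145, 0.0003]] yaw 10.682713971109344
```

Nozzle line, tilt (29.9°) and azimuth (10.6° against 10.7°) all agree. Only the lowering is left.

Run:
```python
from h import *
ps=np.radians(10.65); hx=np.array([np.cos(ps),np.sin(ps),0]); side=np.array([-hx[1],hx[0],0]); ub=np.cos(np.pi/6)*np.array([0,0,1])-.5*hx
print(rows(np.array([.6315,.0075,.082])+.0984*ub,tool(-ub,side)))
```

```text
(array([ 0.0297, -0.0009,  0.0507]), array([-0.0004, -0.0014,  0.0007]))
```

In the tool's units: 0.0507 m is 0.0676, 0.04 m is 0.0533, -0.001 rad is -0.0006.

Emit:
jog_arm(
  moves=[
    [[0.008,0,0.0133],[0,0,0],0],
    [[0.02,0,0.0333],[0,0,0],0],
    [[0.0307,-0.0012,0.0533],[0,-0.0006,0],0],
    [[0.0396,-0.0012,0.0676],[0,-0.0006,0],0],
    [[0.0396,-0.0012,0.0676],[0,-0.0006,0],0],
    [[0.0396,-0.0012,0.0676],[0,-0.0006,0],0],
    [[0.0396,-0.0012,0.0676],[0,-0.0006,0],0],
    [[0.0396,-0.0012,0.0676],[0,-0.0006,0],0],
  ],
)

```text
time_s: 7.12
eef_pos: [0.5828, -0.0023, 0.1669]
eef_rot: [0.257, -0.089, 0.962, 0.024]
wrist_force: [-0.5, 0.8, -1.5]
opening: 0.528
grasp_force: 61.4
```

Run:
```python
from h import *
o=get_obs(); w=o["eef_rot"]; T=R.from_quat([w[1],w[2],w[3],w[0]]); tz=T.apply([0,0,1]); print("tilt",np.degrees(np.arccos(-tz[2])).round(2),"az",np.degrees(np.arctan2(tz[1],tz[0])).round(2),"tip",(np.array(o["eef_pos"])+.0984*tz).round(4),"dq",np.abs(o["dq"]).max())
C=cam("side"); p,D=optics.camera("side"); D0=np.load("pics/side0.npy"); m=(D>0)&(D<D0-.015)
t=proj(C,np.array(o["eef_pos"])+.0984*tz); u,v=t.astype(int); print("pred tip px",t)
for r in range(v-8,v+5):
    x=np.nonzero(m[r,u-12:u+8])[0]+u-12
    if len(x): print(r,x.min(),x.max(),depthpt(C,x.mean(),r,np.median(D[r,x])).round(4))
cv2.imwrite("pics/s5.png",cv2.resize(p[100:300,190:410],(792,600)[:2]))
```

```text
tilt 29.97 az 10.55 tip [0.6311 0.0067 0.0816] dq 0.0025454391440245354
pred tip px [294.90095903 193.74176941]
185 289 292 [ 0.6102 -0.0013  0.1195]
186 289 292 [ 0.61   -0.0019  0.1166]
187 290 292 [ 6.127e-01 -3.000e-04  1.119e-01]
188 291 293 [6.165e-01 3.000e-04 1.075e-01]
189 291 293 [0.618  0.0025 0.1028]
190 292 294 [0.6222 0.0037 0.0978]
191 293 294 [ 6.215e-01 -6.000e-04  9.700e-02]
192 293 295 [0.6251 0.0023 0.0913]
193 294 295 [0.6266 0.0018 0.0879]
194 295 295 [0.6287 0.0022 0.0838]
```

View pics/s5.png

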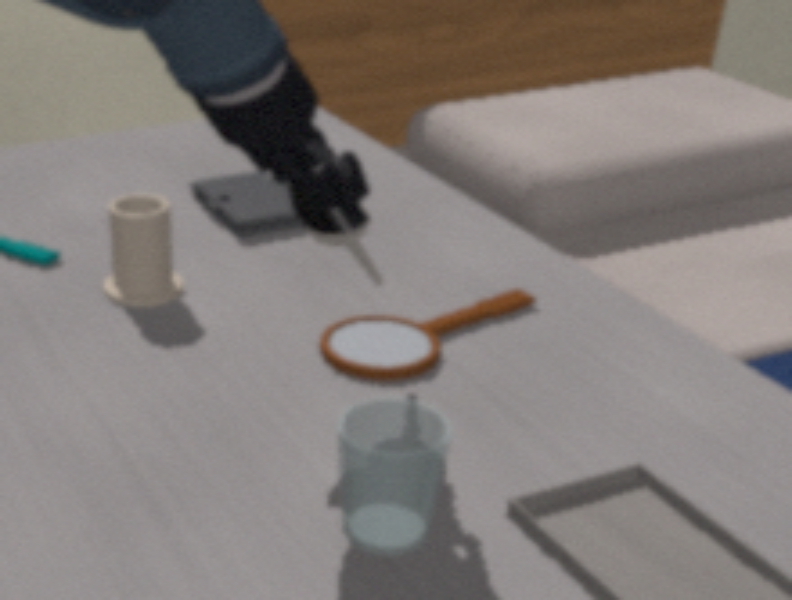

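The nozzle tip, at crop (380,283), is about 7 cm over the middle of the glass at (380,345). The nozzle points down towards the handle, and everything else stands in place. The arm is still, so I hand in.

```bash
python3 -c "
from bench import workorder; print(workorder.hand_in())"
```

```text
the job is handed in; nothing more can be done
None
```

The job is handed in: the gripper holds the ear bulb still, measured tip about 7 cm above the middle of the mirror's glass, leaning 30° away from the handle, with the mirror never touched and nothing seen out of place in the last side view.

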